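# Go / no-go check of a bored collimator mount

## Robot

A 7-joint arm with a two-finger parallel gripper is mounted at the origin on the work surface. World frame = base frame: x ahead of the robot, y to its left, z up, the work surface at z = 0. Lengths are in m, angles in degrees, forces in N, time in s.
With the tool pointing down it reaches from about 0.4 to 0.85 m from the base axis. Payload 6.9 kg.
Tool frame: the origin (TCP) lies between the finger pads; the fingertips stand 11 mm ahead of it and the grasp point (between the pads) lies 8 mm behind it (ctrl.nose_length is the distance from the TCP to the fingertips, in m); z points along the fingers, y is the direction in which the jaws open and shut (so a half turn about z gives the same grasp; the last joint's range is limited). The gripper opens to 85 mm and grips with 20 to 120 N. Pads are 22 mm wide; open, the fingers measure 114 mm over their backs; the gripper's body (76 mm by 85 mm) begins 54 mm behind the grasp point. The pads swing forward as they close: fully open they stand 13 mm farther back than shut.
Start: joints at [74.628, 29.078, -13.613, 85.955, 7.202, 65.827, -8.869], TCP at [0.228, -0.582, 0.242] pointing down, gripper open.
Joint ranges: [-176.47, 176.47], [-13.61, 117.27], [-81.72, 77.17], [0.22, 143.17], [-87.28, 267.28], [10, 112.55], [-165.47, 165.47]. Speed limits (degrees/s): [136.94, 136.94, 180, 180, 180, 180, 180].

## Interface

Orientations are given as a 3x3 rotation matrix whose columns are the frame's x, y, z axes.
In Python, from workcell import ctrl, optics, workorder, spot_in, pinpoint gives the robot as it stands.
- The arm moves only by the shell command python3 -m crank 'ROWS'. ROWS is JSON, a list of rows, each a list of 5 numbers: the shift along the world's x, y, z in mm, then the turn about the world's z in degrees, then the opening, from 0 (shut) to 1 (fully open). A call has exactly 5 rows; each row is the pose to reach, as a shift and turn from the pose measured when the call began; what a row does not reach only later rows make up. A row lasts 1/8 s, in which the tool goes at most 62.5 mm and 10.7 degrees, less where a joint would pass 70% of its speed; a pose out of reach is approached as far as the arm can. A call with a gripper value outside its range is refused whole. The fingers move at their own pace and stop on an object; the grip force is fixed at half the most. Time passes only in rows, so rows that repeat a pose let the fingers close, or fill a call up. It gives the time, the measured TCP pose, the force and the opening at its end, in the units of the state.
- ctrl.get_state(): the state, without advancing time (a new reading comes with each control period).
- optics.read_camera(name): name is "scene" or "top"; returns a dict with "color" (480x640x3 uint8, blue, green, red), "fx", "fy", "cx", "cy" (pixels), "D" ([k1, k2, p1, p2, k3] as OpenCV has them; the pictures are not rectified), "R" (3x3) and "t" (3): a world point X has camera coordinates R X + t. Camera axes: x right, y down, z forward; pixel columns grow to the right and rows downward; lengths in m; the calibration is good to about 2 mm. A picture is of the moment at which its call begins. There is no depth.
- workorder.job_done(): hands the job in, once; it reports no verdict.
Trained networks look in a picture, given as the dict that the camera call returned (one of the last four; its "shot" number tells which), for a name from the list of things; names that differ only in an ending like _2 or _b are one class to them, and where a whole thing is asked for, a point or a joint stands for the part that bears it (a point fixed in the world has none). Each returns a list of dicts, best first, with "confidence" (0 to 1); they miss things now and then, are a little off and sometimes report something else, mostly with a low value. They report only what shows in the picture. A call takes as long as a camera call. They do not tell look-alikes from the thing itself.
- spot_in(thing, picture): "at" ([x, y, z] in m, in world coordinates, good to about 4 mm: the middle of the surface that is visible of it).
- pinpoint(thing, picture): "at" ([x, y, z] in m, in world coordinates, good to about 4 mm: a listed point, or the origin of a listed thing).
The state is a dict: "t": time; "joint_positions": joint angles; "qvel": joint speeds; "joint_efforts": joint torques, N m; "position": TCP position; "tcp_rot": TCP orientation; "force": force on the tool from outside, world axes, zero at the start; "moment": the same for the moment, N m; "opening": opening from 0.0 (shut) to 1.0 (fully open).
Only numpy, scipy, OpenCV 4.12 (cv2) and the standard library are available. Lean on these libraries where they do the work, as an engineer would, in place of code of your own. Each camera call takes 0.05 s, during which the arm holds its last target. There are 200 camera calls.

## Task

Check the bore of the clamped collimator mount with the double-ended plug gauge: slide the long, slimmer GO end in until the handle's shoulder beds against the face of the block, draw it out, then put the short, thicker NO-GO end squarely through the shallow counterbore to the edge of the bore, from either side, and hold it there with a light steady push of about 10 N to see that it is refused. The block's height on its post is not known exactly, so feel or look for the bore and never ram the gauge; lay it gently back in its rest when done, either way round, and leave the rest of the table as it is.

Things in the scene. Friction and masses are not known exactly. Their poses are not given: they have to be found in the camera images.
- gauge: Double-ended plug gauge, 125 mm long, about 0.27 kg. Origin on its axis at mid-handle; its axis is its own y, GO end towards +y. Eight-sided aluminium handle, 28 mm across flats, 80 mm long (y -40 to +40 mm), two flats upright at the start. Steel GO member 20 mm in diameter, 30 mm long, nose bevelled 2 mm. Steel NO-GO member 24 mm in diameter, 15 mm long, flat face.
- go_shoulder (a point): On the gauge's axis where the GO member meets the handle (gauge y = +40 mm); the handle's end face there is the shoulder that beds against the mount.
- nogo_face (a point): Centre of the flat face of the NO-GO end (gauge y = -55 mm).
- mount: Collimator mount: black aluminium block 50 mm wide (own x), 25 mm thick (own y), 50 mm high, bored through its middle along own y, on a 12.7 mm post in a post holder (25 mm diameter, 50 mm high) clamped down by a fork. Fixed; origin on the table under it. NOT measured: the post's height, different each time: the bore's axis is 83 to 111 mm above the table and the block's top always 25 mm higher.
- bore_lowest (a point): Fixed point on the mount: the lowest place the bore's centre can have, 83 mm above the table; the true centre is 0 to 28 mm straight above it. The bore: 21 mm in diameter, 19 mm long, with a counterbore 25.5 mm wide and 3 mm deep at each face: the NO-GO end goes 3 mm in and stops on the bore's edge. The clamping fork, 16 mm high, reaches 78 mm out towards the mount's own +x.
- rest: Grey plastic gauge rest, fixed: base 70 x 96 x 10 mm and two notched yokes, 8 mm thick, 58 mm wide, 56.5 mm high, at own y = -31 and +31 mm. Flat-bottomed notches 31 mm wide, floor 35.5 mm above the table, flaring to 42 mm at the top, carry the gauge's handle and leave 54 mm of it free between them. Origin on the table under the middle.
- rest_seat (a point): Where the gauge's origin lies when seated in the rest: 49.5 mm above the table over the rest's origin; the gauge's axis then lies along the rest's y.
- mirror: Bystander: mirror mount on a loose steel pedestal post, 120 mm high, 32 mm foot. Origin under its foot.
- spare_post: Bystander: plain steel post, 25 mm diameter, 50 mm high, standing. Origin under it.
- spare_fork: Bystander: loose black slotted clamping fork, 94 mm long, 10 mm thick, lying flat. Origin between its prongs.
- lens_tube: Bystander: short black lens tube, 31 mm diameter, 30 mm high, standing open. Origin under it.
- iris: Bystander: black iris diaphragm lying flat, 40 mm wide, 19 mm high. Origin under it.
- hex_driver: Bystander: hex driver with a black handle, 170 mm long, lying. Origin near its middle.
- goggles: Bystander: amber wrap-round laser safety goggles, about 150 mm wide, 50 mm high, standing folded. Origin under the lens.
There are look-alikes about, which are no part of the job. Several things have the shape of the rest; the one meant has the colours described above.

How it is judged (in metres and radians):
On the way, in this order (a step that is already met when the one before it is completed fails the run):
1. the GO end is fully home in the bore: the handle's shoulder within 2 mm of one face of the block, in line with the bore ((y of go_shoulder in the frame of mount between 0.0105 and 0.0145 m or y of go_shoulder in the frame of mount between -0.0145 and -0.0105 m) and x of go_shoulder in the frame of mount between -0.006 and 0.006 m and z of go_shoulder in the frame of mount between 0.078 and 0.116 m and angle between the y axis of gauge and the y axis of mount, either way round below 0.07 rad), for 0.2 s.
2. the NO-GO end is square in the counterbore of either face, at least 1.7 mm deep, and held there against the bore's edge with at least 4 N ((y of nogo_face in the frame of mount between 0.007 and 0.0108 m or y of nogo_face in the frame of mount between -0.0108 and -0.007 m) and x of nogo_face in the frame of mount between -0.006 and 0.006 m and z of nogo_face in the frame of mount between 0.078 and 0.116 m and angle between the y axis of gauge and the y axis of mount, either way round below 0.07 rad and contact force between gauge and mount above 4 N), for 0.4 s.
At the end, for the whole second after the job is handed in: The gauge lies at rest in both notches of its rest, either way round: its origin within 10 mm of the seat point and no more than 3 mm above it, its axis within 0.1 rad of the rest's y. The gripper has let go of it (distance between gauge and rest_seat below 0.01 m and z of gauge in the frame of rest_seat below 0.003 m and angle between the y axis of gauge and the y axis of rest, either way round below 0.1 rad and linear speed of gauge below 0.02 m/s); the robot touches nothing.
It fails at once if the gauge is rammed or forced: more than 35 N between gauge and mount (contact force between gauge and mount above 35 N).
It fails at once if the gauge is let fall into its rest from more than about a centimetre (horizontal distance between gauge and rest_seat below 0.05 m and linear speed of gauge above 0.45 m/s and contact force between the fingers and gauge below 0.2 N).
It fails at once if a bystander is moved by more than 20 mm (distance of any of mirror, spare_post, spare_fork, lens_tube, iris, hex_driver, goggles from where it was at the start of the episode above 0.02 m).
It also fails if it takes over 72 s, if anything falls off the work surface, if the arm or the gripper's body presses on something with over 40 N, if the wrist force passes 120 N, or if a joint passes its speed limit or range.

## Working session

There is one attempt and no reset: what is moved stays moved. The work goes in short steps, Python scripts to look and compute and a shell command to move; the robot and the scene stay as the last step left them, time stands still between calls to the robot, and variables do not carry over. Pictures are saved under pics/ and viewed, about 8 in all and at most 12, crops included, and the job is handed in when it is done.

```bash
mkdir -p pics; ls
python3 - <<'E'
from workcell import ctrl, optics, workorder, spot_in, pinpoint
import cv2, numpy as np
s=ctrl.get_state(); print(s['t'],s['position'],s['opening'],s['force']); print(np.round(s['tcp_rot'],3))
for n in ['scene','top']:
    p=optics.read_camera(n); cv2.imwrite(f'pics/{n}0.png',p['color'])
    print(n, p['fx'], np.round(-p['R'].T@p['t'],3), np.round(p['R'],2).tolist())
    for th in ['gauge','go_shoulder','nogo_face','mount','rest','rest_seat','mirror','spare_post','lens_tube','goggles','hex_driver','iris','spare_fork','bore_lowest']:
        for f in (pinpoint,):
            try: print(th,[(np.round(d['at'],3).tolist(),round(d['confidence'],2)) for d in f(th,p)[:4]])
            except Exception as e: print(th,e)
E
```

```text
pics
0.0 [ 0.22797841 -0.58141909  0.24143465] 0.9980696027667492 [-0.37442064  0.23957218  0.88546651]
[[ 0.931  0.365 -0.001]
 [ 0.365 -0.931  0.002]
 [-0.    -0.002 -1.   ]]
scene 477.9534933479793 [1.097 0.097 0.898] [[-0.24, 0.97, 0.0], [0.82, 0.2, -0.54], [-0.53, -0.13, -0.84]]
gauge [([0.503, 0.15, 0.048], 0.86)]
go_shoulder [([0.491, 0.19, 0.045], 0.88)]
nogo_face [([0.513, 0.092, 0.049], 0.83), ([0.504, 0.151, 0.048], 0.59)]
mount [([0.583, -0.157, -0.006], 0.96)]
rest [([0.501, 0.153, 0.002], 0.87), ([0.551, -0.016, 0.003], 0.61), ([0.503, 0.152, 0.049], 0.29)]
rest_seat [([0.5, 0.151, 0.046], 0.95), ([0.499, 0.337, 0.051], 0.62), ([0.552, -0.015, 0.046], 0.57), ([0.492, 0.189, 0.048], 0.25)]
mirror [([0.787, -0.022, 0.003], 0.95), ([0.501, 0.148, 0.047], 0.54), ([0.752, 0.268, 0.003], 0.21)]
spare_post [([0.408, 0.008, 0.001], 0.66), ([0.585, -0.153, 0.082], 0.44), ([0.584, -0.154, -0.001], 0.19)]
lens_tube [([0.38, 0.136, -0.005], 0.57), ([0.585, -0.155, -0.004], 0.47)]
goggles [([0.756, -0.267, -0.001], 0.76)]
hex_driver [([0.426, -0.349, -0.003], 0.8)]
iris [([0.378, -0
[... 392 characters left out ...]
3, 0.002], 0.61)]
rest [([0.5, 0.149, 0.001], 0.88), ([0.495, 0.338, 0.003], 0.78), ([0.554, -0.018, -0.001], 0.7), ([0.586, -0.155, -0.0], 0.46)]
rest_seat [([0.55, -0.016, 0.048], 0.89), ([0.505, 0.153, 0.045], 0.86), ([0.501, 0.148, 0.002], 0.69), ([0.498, 0.343, 0.053], 0.68)]
mirror [([0.782, -0.02, 0.003], 0.92), ([0.5, 0.15, 0.048], 0.45)]
spare_post [([0.408, 0.008, -0.001], 0.69)]
lens_tube [([0.381, 0.13, 0.002], 0.7), ([0.49, 0.185, 0.056], 0.43)]
goggles [([0.588, -0.154, 0.002], 0.72)]
hex_driver [([0.378, 0.131, 0.002], 0.6), ([0.422, -0.352, 0.004], 0.59)]
iris [([0.379, -0.129, 0.005], 0.72)]
spare_fork [([0.757, 0.266, 0.0], 0.91)]
bore_lowest [([0.586, -0.154, 0.081], 0.8)]
```

View pics/scene0.png

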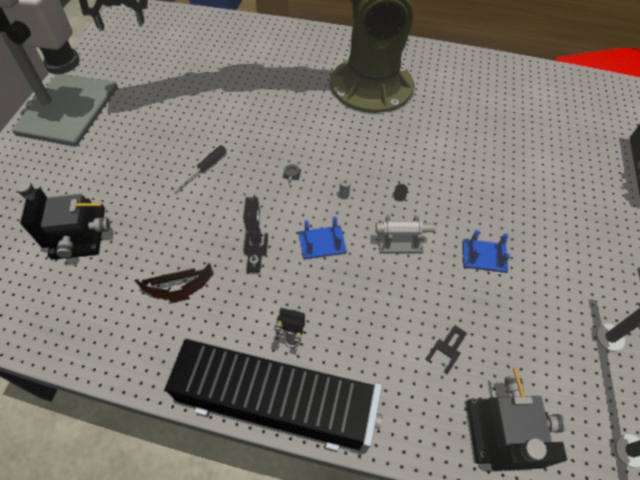

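View pics/top0.png

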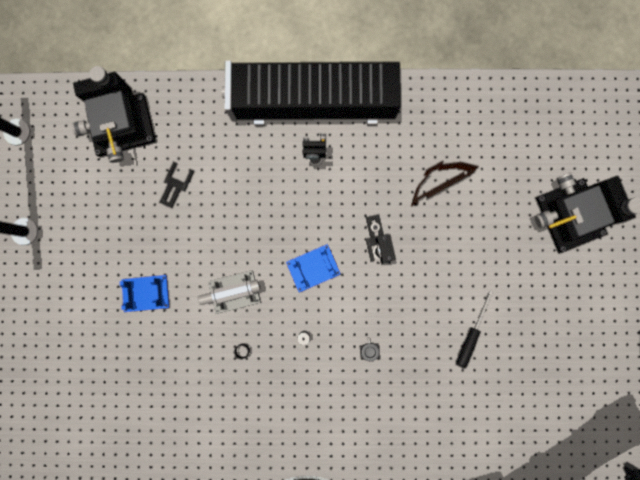

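The scene view shows the gauge in the grey rest at about (400,232), the mount at (255,235) with its fork towards the camera, and two blue look-alike rests at (322,240) and (487,253). The top view shows the gauge at (232,291), the mount at (380,240) and the fork towards world +x. Next I'll zoom on the mount and gauge for angles and block height.

Run:
```python
import cv2, numpy as np
def c(n,x,y,w,h,k): return cv2.resize(cv2.imread(f'pics/{n}0.png')[y:y+h,x:x+w],None,fx=k,fy=k,interpolation=cv2.INTER_CUBIC)
a=np.hstack([c('scene',230,185,50,95,6),c('top',355,205,50,95,6)])
cv2.imwrite('pics/m.png',a)
```

```text
(no output)
```

View pics/m.png

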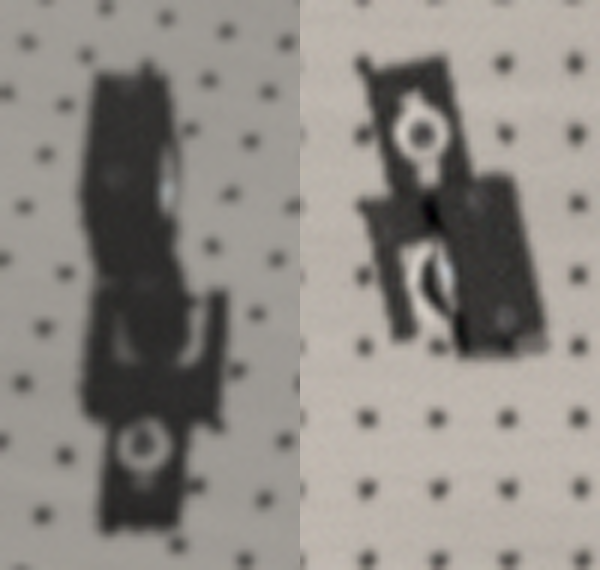

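Zoomed, the block's top face in the top view has corners at about (515,175), (547,340), (469,355) and (437,190) zoomed. In the scene view they are at (95,75), (165,75) and (82,195). I'll fit the mount pose and height to these.

```bash
cat > h.py <<'E'
from workcell import ctrl, optics, workorder, spot_in, pinpoint
import cv2, numpy as np
from scipy.optimize import least_squares
def proj(p,X):
    K=np.array([[p['fx'],0,p['cx']],[0,p['fy'],p['cy']],[0,0,1]])
    return cv2.projectPoints(np.atleast_2d(X).astype(float),cv2.Rodrigues(np.array(p['R']))[0],np.array(p['t'],float),K,np.array(p['D'],float))[0][:,0]
E
python3 - <<'E'
from h import *
S=optics.read_camera('scene');T=optics.read_camera('top')
u=lambda a,ox,oy:(np.array(a,float)+.5)/6-.5+[ox,oy]
sp=u([[95,75],[165,75],[82,195]],230,185); sc=[(-25,-12.5),(-25,12.5),(25,-12.5)]
tp=u([[215,175],[247,340],[169,355],[137,190]],355,205); tc=[(25,-12.5),(-25,-12.5),(-25,12.5),(25,12.5)]
def W(v,c):
    c=np.array(c)/1000; a=v[2]; return np.c_[v[0]+c[:,0]*np.cos(a)-c[:,1]*np.sin(a), v[1]+c[:,0]*np.sin(a)+c[:,1]*np.cos(a), np.full(len(c),v[3])]
f=lambda v:np.r_[(proj(S,W(v,sc))-sp).ravel(),(proj(T,W(v,tc))-tp).ravel()]
r=least_squares(f,[.586,-.155,.2,.12]); print(r.x, np.degrees(r.x[2]), 'axis z',r.x[3]-.025); print(np.round(r.fun.reshape(-1,2),1).tolist())
f2=lambda v:f(np.r_[.5847,-.1553,v]) 
r=least_squares(f2,[.2,.12]); print(r.x,np.degrees(r.x[0]))
E
```

```text
[ 0.5834482  -0.15569263  0.20333349  0.13134692] 11.650150804062285 axis z 0.10634691510883362
[[0.1, -0.3], [0.7, 0.1], [-0.7, 0.1], [-0.2, 0.6], [0.2, -0.9], [0.2, -0.6], [-0.1, 0.8]]
[0.20233438 0.13282342] 11.592906296835316
```

```bash
python3 -m crank '[[40,60,0,10,1],[80,120,0,20,1],[120,180,0,30,1],[160,240,0,40,1],[190,300,0,50,1]]'
```

```text
t: 2.22
position: [0.3985, -0.3176, 0.2426]
tcp_rot: [[0.313, 0.95, 0.001], [0.95, -0.313, -0.001], [-0.0, 0.001, -1.0]]
force: [0.9, 0.0, -0.3]
opening: 1.001
```

```bash
python3 -m crank '[[20,60,0,8,1],[40,120,0,16,1],[60,180,0,24,1],[80,240,0,30,1],[95,300,0,31.5,1]]'; python3 -m crank '[[10,60,-30,0,1],[18,120,-60,0,1],[25,170,-90,0,1],[25,190,-110,0,1],[25,190,-110,0,1]]'
```

```text
t: 2.85
position: [0.4931, -0.0201, 0.2428]
tcp_rot: [[-0.23, 0.973, 0.002], [0.973, 0.23, -0.0], [-0.001, 0.002, -1.0]]
force: [1.4, -0.8, 0.0]
opening: 1.002
t: 3.48
position: [0.5168, 0.1724, 0.1313]
tcp_rot: [[-0.235, 0.972, -0.001], [0.972, 0.235, 0.0], [0.001, -0.001, -1.0]]
force: [-0.1, -0.0, 0.1]
opening: 1.002
```

```bash
python3 -m crank '[[-15,-22,-10,0,1],[-15,-22,-40,0,1],[-15,-22,-70,0,1],[-15,-22,-90,0,1],[-15,-22,-90,0,1]]'; python3 -m crank '[[0,0,0,0,0.6],[0,0,0,0,0.3],[0,0,0,0,0],[0,0,0,0,0],[0,0,0,0,0]]'
```

```text
t: 4.1
position: [0.5016, 0.1487, 0.041]
tcp_rot: [[-0.233, 0.972, -0.002], [0.972, 0.233, -0.001], [-0.001, -0.002, -1.0]]
force: [0.4, -0.4, 1.1]
opening: 1.0
t: 4.72
position: [0.502, 0.1487, 0.0418]
tcp_rot: [[-0.233, 0.972, -0.001], [0.972, 0.233, -0.001], [-0.001, -0.001, -1.0]]
force: [-0.9, -1.9, 6.9]
opening: 0.316
```

```bash
python3 -m crank '[[0,0,20,0,0],[0,0,50,0,0],[0,0,90,0,0],[5,-15,135,0,0],[15,-60,140,0,0]]'; python3 -m crank '[[15,-60,0,-1,0],[30,-120,0,-2,0],[45,-180,0,-2,0],[60,-240,0,-2,0],[75,-300,0,-2,0]]'
```

```text
t: 5.35
position: [0.5181, 0.0916, 0.1853]
tcp_rot: [[-0.238, 0.971, 0.005], [0.971, 0.238, 0.001], [0.0, 0.005, -1.0]]
force: [1.2, -0.2, -3.4]
opening: 0.314
t: 5.98
position: [0.5929, -0.2104, 0.1852]
tcp_rot: [[-0.205, 0.979, 0.004], [0.979, 0.205, 0.001], [0.0, 0.004, -1.0]]
force: [1.2, 1.7, -2.8]
opening: 0.314
```

```bash
python3 -m crank '[[14,-55,0,0,0],[14,-55,-20,0,0],[14,-55,-50,0,0],[14,-55,-80,0,0],[14,-55,-86,0,0]]'
python3 - <<'E'
from h import *
out=[]
for n in ['scene','top']:
    p=optics.read_camera(n); cv2.imwrite(f'pics/{n}1.png',p['color'])
    q=proj(p,[[.595,-.2,.106]])[0].astype(int)
    c=p['color'][q[1]-38:q[1]+38,q[0]-48:q[0]+48]; print(n,q-[48,38])
    out.append(cv2.resize(c,None,fx=7,fy=7,interpolation=cv2.INTER_CUBIC)[:, :])
    for th in ['gauge','go_shoulder','nogo_face','mount','bore_lowest']:
        print(th,[(np.round(d['at'],3).tolist(),round(d['confidence'],2)) for d in pinpoint(th,p)[:3]])
a=np.vstack(out); a=cv2.resize(a,None,fx=.56,fy=.56,interpolation=cv2.INTER_AREA); print(a.shape)
cv2.imwrite('pics/m1.png',a); print(ctrl.get_state()['position'])
E
```

```text
t: 6.6
position: [0.6051, -0.2652, 0.0967]
tcp_rot: [[-0.205, 0.979, -0.0], [0.979, 0.205, 0.003], [0.003, 0.0, -1.0]]
force: [-0.4, 0.3, -2.7]
opening: 0.313
scene [181 176]
gauge [([0.608, -0.261, 0.105], 0.59)]
go_shoulder [([0.595, -0.224, 0.101], 0.65)]
nogo_face [([0.618, -0.321, 0.101], 0.9)]
mount [([0.585, -0.154, -0.004], 0.98), ([0.785, -0.02, 0.002], 0.45)]
bore_lowest [([0.586, -0.154, 0.082], 0.88)]
top [360 205]
gauge [([0.604, -0.268, 0.108], 0.82), ([0.782, -0.018, 0.0], 0.66)]
go_shoulder [([0.598, -0.23, 0.11], 0.91)]
nogo_face []
mount [([0.59, -0.153, 0.0], 0.89)]
bore_lowest [([0.582, -0.154, 0.082], 0.69)]
(596, 376, 3)
[ 0.60701816 -0.26540004  0.09950415]
```

View pics/m1.png

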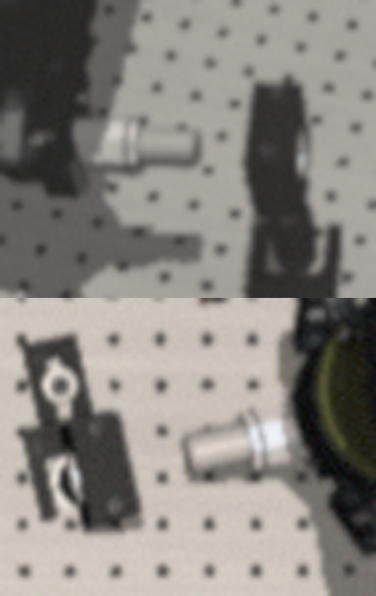

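The views show the GO end clear of the block: top-view nose at (187,455) and block face at (140,465), aligned to within a few mm. I'll refine both poses from edges in the same pair of pictures, so that the calibration bias cancels.

```bash
cat > fit.py <<'E'
from h import *
import sys
def edges(p,seg,n=12,half=4):
    """pairs (image point measured along normal): returns residual offset px per sample"""
    g=cv2.GaussianBlur(cv2.cvtColor(p['color'],cv2.COLOR_BGR2GRAY).astype(np.float32),(0,0),.6)
    a,b=proj(p,np.array(seg)); d=(b-a)/np.linalg.norm(b-a); nn=np.array([-d[1],d[0]])
    s=np.linspace(.15,.85,n); o=np.arange(-half,half+.01,.2)
    P=(a+(b-a)*s[:,None])[:,None]+o[None,:,None]*nn
    v=cv2.remap(g,P[...,0].astype(np.float32),P[...,1].astype(np.float32),cv2.INTER_CUBIC)
    G=np.gradient(v,.2,axis=1); i=np.abs(G).argmax(1)
    ok=np.abs(G[np.arange(n),i])>6
    return nn,np.median(o[i[ok]]) if ok.any() else np.nan,np.std(o[i[ok]]) if ok.any() else 9,(a+b)/2,d,P[np.arange(n),i],ok
def fit(jobs,v0,name):
    # jobs: (pic, fn(v)->segment)
    v=np.array(v0,float)
    for it in range(4):
        pts=[(p,f,)+edges(p,f(v),half=[5,4,3,3][it])[5:] for p,f in jobs]
        def res(w):
            out=[]
            for p,f,P,ok in pts:
                a,b=proj(p,f(w)); d=(b-a)/np.linalg.norm(b-a); nn=np.array([-d[1],d[0]])
                out.append(np.where(ok,(P-a)@nn,0))
            return np.concatenate(out)
        r=least_squares(res,v,loss='soft_l1',f_scale=.3,x_scale=.01); v=r.x
    print(name,np.round(v,4),'deg',np.round(np.degrees(v[2]),2),[(round(float(np.median(x[ok])),2),int(ok.sum())) for x,ok in zip(np.split(res(v),len(jobs)),[q[3] for q in pts])])
    return v
def cyl(p,sgn,y0,y1,r):
    def f(v): # v=x,y,yaw(of x axis),z
        ax=np.array([-np.sin(v[2]),np.cos(v[2]),0]); o=np.array([v[0],v[1],v[3]])
        C=-np.array(p['R']).T@np.array(p['t']); n=np.cross(ax,C-o); n/=np.linalg.norm(n)
        return [o+ax*y0+sgn*r*n,o+ax*y1+sgn*r*n]
    return f
def box(a,b):
    def f(v):
        c,s=np.cos(v[2]),np.sin(v[2]); return [[v[0]+c*q[0]-s*q[1],v[1]+s*q[0]+c*q[1],v[3]+q[2]] for q in np.array([a,b],float)/1000]
    return f
E
python3 - <<'E'
from fit import *
S=optics.read_camera('scene');T=optics.read_camera('top')
st=ctrl.get_state(); q=st['position'];R=np.array(st['tcp_rot']); print(np.round(q,4),np.round(np.degrees(np.arctan2(R[1,1],R[0,1])),2),np.round(R[2],4))
B=[(T,box((25,-12.5,25),(-25,-12.5,25))),(T,box((-25,-12.5,25),(-25,12.5,25))),(T,box((25,-12.5,25),(25,2,25))),
   (S,box((-25,-12.5,25),(-25,12.5,25))),(S,box((25,-12.5,25),(-25,-12.5,25))),(S,box((25,-12.5,25),(25,-12.5,-25)))]
b=fit(B,[.5835,-.1555,.203,.106],'block')
b2=fit([B[i] for i in (0,2,3,4,5)],b,'block w/o T -x edge')
G=[(p,cyl(p,s,.043,.067,.010)) for p in (T,S) for s in (-1,1)]
G+=[(p,(lambda v:[np.array([v[0],v[1],v[3]])+.07*np.array([-np.sin(v[2]),np.cos(v[2]),0])+k*np.array([np.cos(v[2]),np.sin(v[2]),0])*.008 for k in (-1,1)])) for p in (T,)]
g=fit(G,[q[0],q[1],.205,q[2]+.008],'gauge')
for bb in (b,b2):
    c,s=np.cos(bb[2]),np.sin(bb[2]); d=g[:2]-bb[:2]; print('gauge in block x,y,z mm',np.round(1000*np.array([c*d[0]+s*d[1],-s*d[0]+c*d[1],g[3]-bb[3]]),1),'dyaw',np.degrees(g[2]-bb[2]))
E
```

```text
[ 0.6069 -0.2654  0.0993] 11.8 [ 4.0e-04  4.5e-03 -1.0e+00]
block [ 0.584  -0.1554  0.2109  0.1076] deg 12.08 [(0.09, 12), (-2.4, 12), (1.11, 12), (0.17, 12), (0.05, 12), (0.1, 12)]
block w/o T -x edge [ 0.5857 -0.1545  0.2033  0.11  ] deg 11.65 [(0.04, 12), (0.01, 12), (0.18, 12), (0.05, 12), (0.02, 12)]
gauge [ 0.6207 -0.2572  0.4848  0.1058] deg 27.78 [(-0.08, 12), (0.33, 12), (0.81, 12), (-0.67, 12), (0.05, 12)]
gauge in block x,y,z mm [  14.6 -107.2   -1.8] dyaw 15.692374748938896
gauge in block x,y,z mm [  13.5 -107.7   -4.2] dyaw 16.125369528573593
```

Run:
```python
from fit import *
S=optics.read_camera('scene');T=optics.read_camera('top')
st=ctrl.get_state(); q=st['position']
v0=[q[0],q[1],np.radians(11.8),q[2]+.008]
for n,p in (('T',T),('S',S)):
    for s in (-1,1):
        for y0,y1,r in ((.043,.067,.01),):
            e=edges(p,cyl(p,s,y0,y1,r)(v0),half=3.0)
            print(n,s,np.round(e[0],2),'off px',round(float(e[1]),2),'sd',round(float(e[2]),2),np.round(((e[5]-e[3])@e[0]),1))
# show overlays
out=[]
for p in (S,T):
    im=cv2.resize(p['color'],None,fx=6,fy=6,interpolation=cv2.INTER_CUBIC)
    for s in (-1,1):
        a,b=proj(p,np.array(cyl(p,s,.04,.07,.01)(v0))); cv2.line(im,*[tuple(int(k) for k in (z+.5)*6) for z in (a,b)],(0,0,255) if s>0 else (0,255,0),1)
    bb=[.5857,-.1545,.2033,.110]
    for A,B in (((25,-12.5,25),(-25,-12.5,25)),((-25,-12.5,25),(-25,12.5,25)),((25,-12.5,25),(25,12.5,25)),((25,12.5,25),(-25,12.5,25)),((25,-12.5,25),(25,-12.5,-25))):
        a,b=proj(p,np.array(box(A,B)(bb))); cv2.line(im,*[tuple(int(k) for k in (z+.5)*6) for z in (a,b)],(0,255,255),1)
    c=(proj(p,[[.592,-.18,.106]])[0]*6).astype(int); out.append(im[c[1]-230:c[1]+230,c[0]-200:c[0]+200])
cv2.imwrite('pics/ov.png',np.hstack(out))
```

```text
T -1 [-0.21 -0.98] off px -2.4 sd 1.94 [-3.   1.4  1.4  0.8  1.   1.2 -3.  -2.8 -2.6 -2.4 -2.4 -3. ]
T 1 [-0.21 -0.98] off px 0.2 sd 1.76 [-3.  -3.   0.4  0.6  0.8  1.   1.2  1.2 -2.8 -2.6 -2.4  0. ]
S -1 [-0.03  1.  ] off px 1.4 sd 1.5 [ 1.6  1.6  1.6  1.6  1.4  1.4  1.6  1.4 -1.6 -1.8 -1.6 -1.6]
S 1 [-0.03  1.  ] off px -0.4 sd 0.22 [-0.2 -0.2 -0.4 -0.4 -0.2 -0.4 -0.4 -0.4 -0.4 -0.4 -0.4  0.4]
```

View pics/ov.png

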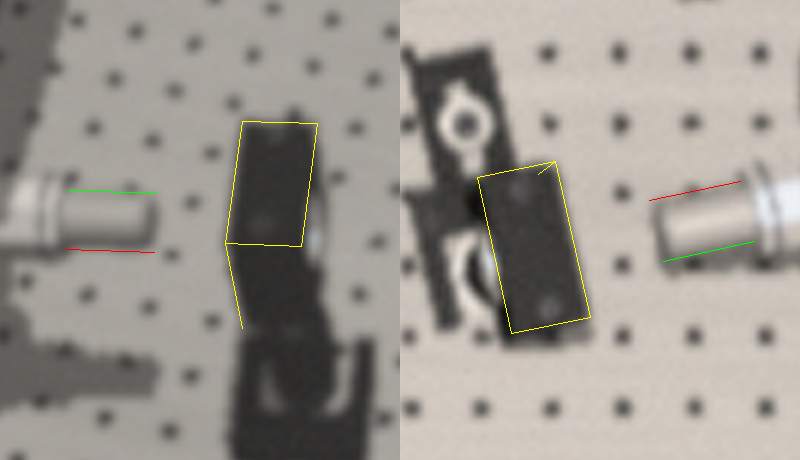

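The overlay shows the drawn GO outline about 1–1.5 px off in the top view, with the true one lower and to the right. The block fit sits well on the picture (bore axis near z = 0.110). I'll close the gap with a correction and look again closer.

```bash
python3 -m crank '[[0,5,1.5,0,0],[-1,12,3,0,0],[-2,18,3,0,0],[-2,20,3,0,0],[-2,20,3,0,0]]'
python3 - <<'E'
from fit import *
S=optics.read_camera('scene');T=optics.read_camera('top')
st=ctrl.get_state(); q=st['position']; print(np.round(q,4))
bb=[.5857,-.1545,.2033,.110]
v0=[q[0],q[1],np.radians(11.8),q[2]+.008]; out=[]
for p in (S,T):
    im=cv2.resize(p['color'],None,fx=10,fy=10,interpolation=cv2.INTER_CUBIC)
    for s in (-1,1):
        a,b=proj(p,np.array(cyl(p,s,.04,.068,.01)(v0))); cv2.line(im,*[tuple(int(k) for k in (z+.5)*10) for z in (a,b)],(0,0,255),1)
    for A,B in (((25,-12.5,25),(-25,-12.5,25)),((-25,-12.5,25),(-25,12.5,25)),((25,-12.5,25),(25,12.5,25)),((0,-30,0),(0,-12.5,0))):
        a,b=proj(p,np.array(box(A,B)(bb))); cv2.line(im,*[tuple(int(k) for k in (z+.5)*10) for z in (a,b)],(0,255,255),1)
    c=(proj(p,[[.595,-.185,.108]])[0]*10).astype(int); print(c-[200,230]); out.append(im[c[1]-230:c[1]+230,c[0]-200:c[0]+200])
    np.save(f"pics/z{len(out)}.npy",p['color'])
cv2.imwrite('pics/ov2.png',np.hstack(out))
E
```

```text
t: 8.02
position: [0.6049, -0.2452, 0.1022]
tcp_rot: [[-0.205, 0.979, 0.004], [0.979, 0.205, 0.001], [0.0, 0.004, -1.0]]
force: [-0.1, -0.8, -3.5]
opening: 0.315
[ 0.6049 -0.2457  0.1021]
[2159 1925]
[3804 2203]
```

View pics/ov2.png

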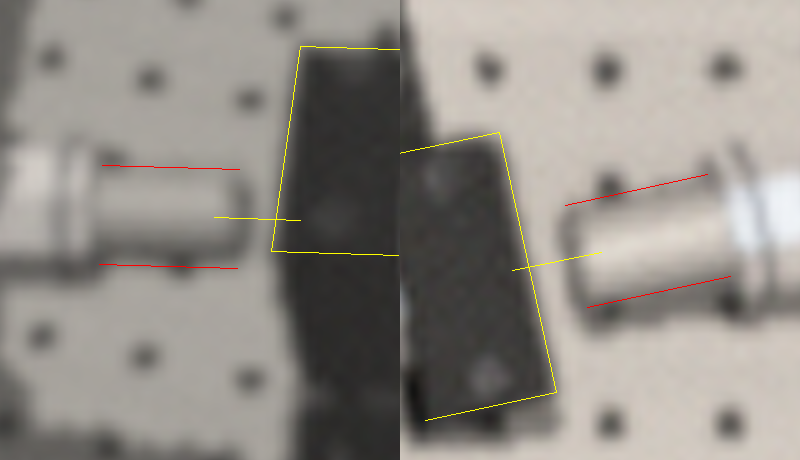

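In the 10x view the scene picture has the axis aligned to ~0.3 px (213–217 vs 218). The top view has the gauge axis ~1.2 px below the bore line at (600,253), i.e. ~2.2 mm towards own −x, with a gap of ~7 mm. I'll correct that and start feeling forward.

```bash
python3 -m crank '[[2,0.4,0.5,0,0],[1.6,2.4,0.5,0,0],[1.2,4.3,0.5,0,0],[0.8,6.3,0.5,0,0],[0.8,6.3,0.5,0,0]]'; python3 -m crank '[[0,0,0,0,0],[-0.2,1,0,0,0],[-0.4,2,0,0,0],[-0.6,3,0,0,0],[-0.6,3,0,0,0]]'
```

```text
t: 8.75
position: [0.6057, -0.239, 0.1027]
tcp_rot: [[-0.205, 0.979, 0.004], [0.979, 0.205, 0.001], [0.0, 0.004, -1.0]]
force: [-0.3, 0.0, -3.0]
opening: 0.315
t: 9.38
position: [0.6051, -0.2359, 0.1027]
tcp_rot: [[-0.205, 0.979, 0.004], [0.979, 0.205, 0.001], [0.0, 0.004, -1.0]]
force: [-0.0, 0.3, -3.7]
opening: 0.316
```

```bash
for i in 1; do python3 -m crank '[[-0.1,0.7,0,0,0],[-0.3,1.4,0,0,0],[-0.4,2,0,0,0],[-0.4,2,0,0,0],[-0.4,2,0,0,0]]'; python3 -m crank '[[-0.1,0.7,0,0,0],[-0.3,1.4,0,0,0],[-0.4,2,0,0,0],[-0.4,2,0,0,0],[-0.4,2,0,0,0]]'; done
```

```text
t: 10.0
position: [0.6047, -0.2339, 0.1027]
tcp_rot: [[-0.205, 0.979, 0.004], [0.979, 0.205, 0.001], [0.0, 0.004, -1.0]]
force: [-0.7, 0.4, -3.1]
opening: 0.317
t: 10.62
position: [0.6043, -0.232, 0.1027]
tcp_rot: [[-0.205, 0.979, 0.004], [0.979, 0.205, 0.001], [0.0, 0.004, -1.0]]
force: [-0.2, -1.0, -2.9]
opening: 0.314
```

```bash
python3 -m crank '[[-0.1,0.7,0,0,0],[-0.3,1.4,0,0,0],[-0.3,1.5,0,0,0],[-0.3,1.5,0,0,0],[-0.3,1.5,0,0,0]]'
python3 - <<'E'
from h import *
s=ctrl.get_state(); print(s['position'],s['force'],s['moment'])
E
```

```text
t: 11.25
position: [0.604, -0.231, 0.1027]
tcp_rot: [[-0.204, 0.979, 0.004], [0.979, 0.204, 0.001], [-0.0, 0.004, -1.0]]
force: [-0.1, -3.6, -3.2]
opening: 0.316
[ 0.60395067 -0.23104461  0.10270081] [-0.06813565 -3.6030911  -3.2188775 ] [-0.75490194 -0.13276287 -0.07888368]
```

```bash
cat > st.py <<'E'
from h import *
s=ctrl.get_state(); a=np.radians(11.7); R=np.array([[np.cos(a),np.sin(a),0],[-np.sin(a),np.cos(a),0],[0,0,1]])
d=R@(np.array(s['position'])-[.5857,-.1545,0])*1000
print('t',round(s['t'],2),'own pos mm',np.round(d,2),'own F',np.round(R@s['force'],2),'own M',np.round(R@s['moment'],3))
E
python3 st.py; python3 -m crank '[[-0.3,1,0,0,0],[-0.5,2,0,0,0],[-0.5,2,0,0,0],[-0.5,2,0,0,0],[-0.5,2,0,0,0]]'; python3 st.py; python3 -m crank '[[0.5,-3,0,0,0],[0.8,-4,0,0,0],[0.8,-4,0,0,0],[0.8,-4,0,0,0],[0.8,-4,0,0,0]]'; python3 st.py
```

```text
t 11.25 own pos mm [  2.35 -78.66 102.7 ] own F [-0.8  -3.51 -3.22] own M [-0.766  0.023 -0.079]
t: 11.88
position: [0.6028, -0.2299, 0.1024]
tcp_rot: [[-0.204, 0.979, 0.003], [0.979, 0.204, -0.001], [-0.001, 0.003, -1.0]]
force: [-0.5, -6.0, -4.3]
opening: 0.312
t 11.88 own pos mm [  1.45 -77.35 102.45] own F [-1.73 -5.81 -4.34] own M [-1.109  0.329  0.038]
t: 12.5
position: [0.6037, -0.2337, 0.1025]
tcp_rot: [[-0.204, 0.979, 0.003], [0.979, 0.204, -0.0], [-0.001, 0.003, -1.0]]
force: [-0.1, -0.0, -3.4]
opening: 0.315
t 12.5 own pos mm [  1.54 -81.2  102.48] own F [-0.07 -0.02 -3.4 ] own M [-0.021 -0.007 -0.011]
```

The bore edge pushes the gauge towards own −x and slightly down, so the bevel is engaging. I'll correct that way and advance.

```bash
python3 -m crank '[[-0.9,-0.2,-0.4,0,0],[-1.2,1.3,-0.4,0,0],[-1.4,2.3,-0.4,0,0],[-1.6,3.3,-0.4,0,0],[-1.6,3.3,-0.4,0,0]]'; python3 st.py
```

```text
t: 13.12
position: [0.6021, -0.2302, 0.1021]
tcp_rot: [[-0.204, 0.979, 0.003], [0.979, 0.204, -0.0], [-0.001, 0.003, -1.0]]
force: [0.5, 0.6, -2.3]
opening: 0.314
t 13.12 own pos mm [  0.72 -77.48 102.14] own F [ 0.58  0.45 -2.35] own M [ 0.003 -0.042  0.02 ]
```

Already deeper with no force. Continue in small steps.

```bash
python3 -m crank '[[-0.2,1,0,0,0],[-0.4,2,0,0,0],[-0.6,3,0,0,0],[-0.6,3,0,0,0],[-0.6,3,0,0,0]]'; python3 st.py
```

```text
t: 13.75
position: [0.6013, -0.2272, 0.1021]
tcp_rot: [[-0.204, 0.979, 0.003], [0.979, 0.204, -0.0], [-0.001, 0.003, -1.0]]
force: [-0.4, -0.9, -4.2]
opening: 0.319
t 13.75 own pos mm [  0.56 -74.34 102.05] own F [-0.62 -0.78 -4.18] own M [-0.038  0.161  0.08 ]
```

```bash
python3 -m crank '[[-0.4,1.2,-0.2,0,0],[-0.7,2.4,-0.3,0,0],[-0.9,3.6,-0.3,0,0],[-1.2,4.9,-0.3,0,0],[-1.2,4.9,-0.3,0,0]]'; python3 st.py
```

```text
t: 14.38
position: [0.6001, -0.2219, 0.1018]
tcp_rot: [[-0.205, 0.979, 0.003], [0.979, 0.205, 0.0], [-0.001, 0.003, -1.0]]
force: [-0.2, -0.1, -3.4]
opening: 0.312
t 14.38 own pos mm [  0.47 -68.97 101.75] own F [-0.23 -0.03 -3.35] own M [ 0.019  0.098 -0.002]
```

```bash
python3 -m crank '[[-0.4,2,0,0,0],[-0.8,4,0,0,0],[-1.2,6,0,0,0],[-1.6,7.8,0,0,0],[-1.6,7.8,0,0,0]]'; python3 st.py
```

```text
t: 15.0
position: [0.5984, -0.2138, 0.1017]
tcp_rot: [[-0.205, 0.979, 0.002], [0.979, 0.205, 0.0], [-0.0, 0.002, -1.0]]
force: [-1.5, 0.1, -3.0]
opening: 0.314
t 15.0 own pos mm [  0.42 -60.64 101.74] own F [-1.48  0.45 -2.98] own M [ 0.128  0.17  -0.01 ]
```

```bash
python3 -m crank '[[-0.4,1.5,0,0,0],[-0.7,3,0,0,0],[-1,4.4,0,0,0],[-1.2,5.4,0,0,0],[-1.2,5.4,0,0,0]]'; python3 st.py;python3 -m crank '[[-0.2,0.7,0,0,0],[-0.3,1.4,0,0,0],[-0.4,2,0,0,0],[-0.4,2,0,0,0],[-0.4,2,0,0,0]]'; python3 st.py
```

```text
t: 15.62
position: [0.5972, -0.2082, 0.1017]
tcp_rot: [[-0.205, 0.979, 0.002], [0.979, 0.205, 0.0], [-0.0, 0.002, -1.0]]
force: [-1.4, 0.2, -2.6]
opening: 0.312
t 15.62 own pos mm [  0.35 -54.93 101.75] own F [-1.33  0.53 -2.62] own M [0.07  0.136 0.048]
t: 16.25
position: [0.5968, -0.2062, 0.1017]
tcp_rot: [[-0.205, 0.979, 0.002], [0.979, 0.205, 0.0], [-0.0, 0.002, -1.0]]
force: [-1.2, -0.3, -3.3]
opening: 0.315
t 16.25 own pos mm [  0.35 -52.82 101.73] own F [-1.24 -0.02 -3.26] own M [-0.038  0.117  0.035]
```

Feel for the shoulder in 1 mm steps.

```bash
python3 -m crank '[[-0.1,0.5,0,0,0],[-0.2,1,0,0,0],[-0.3,1.5,0,0,0],[-0.3,1.5,0,0,0],[-0.3,1.5,0,0,0]]'; python3 st.py
```

```text
t: 16.88
position: [0.5965, -0.2056, 0.1018]
tcp_rot: [[-0.205, 0.979, 0.003], [0.979, 0.205, -0.001], [-0.001, 0.002, -1.0]]
force: [1.4, -5.0, -4.6]
opening: 0.314
t 16.88 own pos mm [  0.26 -52.25 101.75] own F [ 0.31 -5.17 -4.56] own M [-1.165  0.041 -0.013]
```

Shoulder beds with 5 N at own y = −52.2 (expected −52.5). Hold, then draw out.

```bash
python3 -m crank '[[-0.1,0.4,0,0,0],[-0.1,0.4,0,0,0],[-0.1,0.4,0,0,0],[-0.1,0.4,0,0,0],[-0.1,0.4,0,0,0]]'; python3 st.py;  python3 -m crank '[[0.8,-4,0,0,0],[2,-10,0,0,0],[4.1,-20,0,0,0],[6.2,-30,0,0,0],[8.7,-42,0,0,0]]'; python3 st.py; python3 -m crank '[[3,-12,5,0,0],[3,-12,20,0,0],[3,-12,50,0,0],[3,-12,75,0,0],[3,-12,78,0,0]]'; python3 st.py
```

```text
t: 17.5
position: [0.5965, -0.2056, 0.1018]
tcp_rot: [[-0.204, 0.979, 0.003], [0.979, 0.204, -0.001], [-0.002, 0.003, -1.0]]
force: [0.3, -4.8, -3.9]
opening: 0.316
t 17.5 own pos mm [  0.24 -52.26 101.82] own F [-0.66 -4.8  -3.9 ] own M [-1.058 -0.01  -0.029]
t: 18.12
position: [0.6056, -0.2485, 0.1019]
tcp_rot: [[-0.204, 0.979, 0.003], [0.979, 0.204, -0.001], [-0.002, 0.003, -1.0]]
force: [-0.3, -0.4, -2.8]
opening: 0.309
t 18.12 own pos mm [  0.39 -96.08 101.85] own F [-0.34 -0.35 -2.82] own M [0.038 0.033 0.021]
t: 18.75
position: [0.6099, -0.26, 0.1828]
tcp_rot: [[-0.204, 0.979, 0.008], [0.979, 0.205, -0.002], [-0.004, 0.007, -1.0]]
force: [1.7, -0.0, -3.3]
opening: 0.317
t 18.75 own pos mm [   2.29 -108.2   182.84] own F [ 1.68 -0.39 -3.32] own M [ 0.044  0.004 -0.022]
```

```bash
python3 -m crank '[[-10,45,0,0,0],[-20,95,0,0,0],[-30,145,0,0,0],[-41,188,0,0,0],[-41,188,-3,0,0]]'; python3 st.py; python3 -m crank '[[0,0,-25,0,0],[0,0,-50,0,0],[0,0,-70,0,0],[0,0,-77,0,0],[0,0,-78,0,0]]'; python3 st.py
```

```text
t: 19.38
position: [0.568, -0.0667, 0.1803]
tcp_rot: [[-0.212, 0.977, 0.008], [0.977, 0.212, -0.0], [-0.002, 0.008, -1.0]]
force: [-0.8, -1.1, -3.4]
opening: 0.317
t 19.38 own pos mm [  0.45  89.56 180.29] own F [-1.01 -0.89 -3.4 ] own M [-0.085 -0.    -0.034]
t: 20.0
position: [0.5679, -0.067, 0.102]
tcp_rot: [[-0.212, 0.977, 0.007], [0.977, 0.212, -0.0], [-0.002, 0.007, -1.0]]
force: [0.4, 0.2, -3.3]
opening: 0.314
t 20.0 own pos mm [  0.29  89.29 101.99] own F [ 0.42  0.13 -3.34] own M [ 0.047  0.058 -0.005]
```

```bash
python3 -m crank '[[1,-5,-0.2,-0.4,0],[2,-10,-0.2,-0.4,0],[3,-15,-0.2,-0.4,0],[4.1,-19.5,-0.2,-0.4,0],[4.1,-19.5,-0.2,-0.4,0]]'; python3 st.py; python3 -m crank '[[0.2,-1,0,0,0],[0.3,-1.5,0,0,0],[0.4,-2,0,0,0],[0.4,-2,0,0,0],[0.4,-2,0,0,0]]'; python3 st.py
```

```text
t: 20.62
position: [0.5721, -0.0872, 0.1018]
tcp_rot: [[-0.204, 0.979, 0.007], [0.979, 0.204, -0.0], [-0.002, 0.007, -1.0]]
force: [0.4, -0.0, -2.6]
opening: 0.317
t 20.62 own pos mm [  0.3   68.7  101.79] own F [ 0.34 -0.08 -2.61] own M [0.054 0.018 0.017]
t: 21.25
position: [0.5723, -0.0884, 0.1018]
tcp_rot: [[-0.205, 0.979, 0.007], [0.979, 0.205, 0.0], [-0.001, 0.007, -1.0]]
force: [-1.4, 4.6, -2.7]
opening: 0.312
t 21.25 own pos mm [  0.28  67.45 101.77] own F [-0.48  4.83 -2.67] own M [0.843 0.064 0.053]
```

Contact at own y = 67.4, which is the block's face rather than the counterbore floor (64.7). The moments hint that contact is on the upper/+x side, so I'll slide gently down and towards −x under light push.

```bash
python3 -m crank '[[0,-0.7,-0.2,0,0],[-0.2,-0.8,-0.4,0,0],[-0.4,-0.8,-0.6,0,0],[-0.6,-0.8,-0.8,0,0],[-0.6,-0.8,-0.8,0,0]]'; python3 st.py
```

```text
t: 21.88
position: [0.5722, -0.0885, 0.1014]
tcp_rot: [[-0.205, 0.979, 0.008], [0.979, 0.205, 0.001], [-0.001, 0.008, -1.0]]
force: [-1.9, 5.1, -1.1]
opening: 0.316
t 21.88 own pos mm [  0.18  67.38 101.37] own F [-0.86  5.43 -1.06] own M [ 0.943 -0.065  0.102]
```

```bash
python3 -m crank '[[-0.6,1.1,-0.2,0,0],[-0.6,1.1,-0.2,0,0],[-0.4,0,-0.2,0,0],[-0.2,-1,-0.2,0,0],[-0.2,-1.1,-0.2,0,0]]'; python3 st.py
```

```text
t: 22.5
position: [0.5717, -0.0902, 0.101]
tcp_rot: [[-0.205, 0.979, 0.008], [0.979, 0.205, 0.001], [-0.001, 0.007, -1.0]]
force: [-0.3, -0.0, -3.2]
opening: 0.315
t 22.5 own pos mm [ -0.65  65.81 101.01] own F [-0.26  0.01 -3.24] own M [ 0.016  0.303 -0.069]
```

It dropped into the counterbore (own y = 65.8, no force). Now press on to the bore's edge, about 10 N.

```bash
python3 -m crank '[[0.1,-0.6,0,0,0],[0.3,-1.2,0,0,0],[0.4,-1.8,0,0,0],[0.4,-2.2,0,0,0],[0.4,-2.2,0,0,0]]'; python3 st.py
```

```text
t: 23.12
position: [0.5719, -0.0914, 0.101]
tcp_rot: [[-0.205, 0.979, 0.007], [0.979, 0.205, 0.002], [0.0, 0.007, -1.0]]
force: [-3.2, 4.6, -1.9]
opening: 0.313
t 23.12 own pos mm [ -0.75  64.6  101.  ] own F [-2.16  5.11 -1.89] own M [ 0.962  0.314 -0.118]
```

```bash
python3 -m crank '[[0,-1,0,0,0],[0.2,-1.7,0,0,0],[0.2,-1.7,0,0,0],[0.2,-1.7,0,0,0],[0.2,-1.7,0,0,0]]'; python3 st.py;  python3 -m crank '[[0.2,-1.7,0,0,0],[0.2,-1.7,0,0,0],[0.2,-1.7,0,0,0],[0.2,-1.7,0,0,0],[0.2,-1.7,0,0,0]]'; python3 st.py
```

```text
t: 23.75
position: [0.5718, -0.0914, 0.1011]
tcp_rot: [[-0.207, 0.978, 0.007], [0.978, 0.207, 0.003], [0.002, 0.007, -1.0]]
force: [-2.8, 6.1, -2.0]
opening: 0.312
t 23.75 own pos mm [ -0.8   64.58 101.05] own F [-1.53  6.58 -2.01] own M [ 1.376  0.328 -0.076]
t: 24.38
position: [0.5717, -0.0914, 0.1011]
tcp_rot: [[-0.208, 0.978, 0.006], [0.978, 0.208, 0.005], [0.004, 0.007, -1.0]]
force: [-3.7, 6.1, -1.5]
opening: 0.313
t 24.38 own pos mm [ -0.87  64.61 101.1 ] own F [-2.4   6.69 -1.48] own M [ 1.328  0.379 -0.141]
```

```bash
python3 -m crank '[[0.3,-2,0,-0.2,0],[0.6,-2.5,0,-0.2,0],[0.6,-2.5,0,-0.2,0],[0.6,-2.5,0,-0.2,0],[0.6,-2.5,0,-0.2,0]]'; python3 st.py;  python3 -m crank '[[0.6,-2.5,0,-0.2,0],[0.6,-2.5,0,-0.2,0],[0.6,-2.5,0,-0.2,0],[0.6,-2.5,0,-0.2,0],[0.6,-2.5,0,-0.2,0]]'; python3 st.py
```

```text
t: 25.0
position: [0.5718, -0.0914, 0.1011]
tcp_rot: [[-0.207, 0.978, 0.005], [0.978, 0.207, 0.008], [0.007, 0.007, -1.0]]
force: [-5.0, 8.5, -1.1]
opening: 0.313
t 25.0 own pos mm [ -0.8   64.6  101.15] own F [-3.15  9.31 -1.08] own M [ 1.748  0.48  -0.081]
t: 25.62
position: [0.5719, -0.0914, 0.1012]
tcp_rot: [[-0.205, 0.979, 0.004], [0.979, 0.205, 0.011], [0.009, 0.007, -1.0]]
force: [-4.2, 8.6, 0.3]
opening: 0.314
t 25.62 own pos mm [ -0.72  64.58 101.25] own F [-2.34  9.28  0.27] own M [ 1.762  0.475 -0.085]
```

Refused: y stays at 64.6 under ~9.3 N, held for over a second. Withdraw and go back to the rest.

```bash
python3 -m crank '[[-1,5,0,0,0],[-2,10,0,0,0],[-4,20,0,0,0],[-6,30,0,0,0],[-8,40,10,0,0]]'; python3 st.py; python3 -m crank '[[-10,20,20,0.5,0],[-20,60,30,1,0],[-35,110,30,1.5,0],[-50,160,30,1.5,0],[-60,198,20,1.5,0]]'; python3 st.py
```

```text
t: 26.25
position: [0.5633, -0.0505, 0.1111]
tcp_rot: [[-0.206, 0.979, 0.003], [0.978, 0.206, 0.011], [0.01, 0.005, -1.0]]
force: [0.3, -0.2, -2.3]
opening: 0.315
t 26.25 own pos mm [ -0.85 106.41 111.09] own F [ 0.23 -0.24 -2.31] own M [-0.029  0.025 -0.036]
t: 26.88
position: [0.5028, 0.1507, 0.1326]
tcp_rot: [[-0.234, 0.972, 0.006], [0.972, 0.233, 0.012], [0.011, 0.008, -1.0]]
force: [0.6, -0.3, -3.1]
opening: 0.313
t 26.88 own pos mm [-19.25 315.67 132.61] own F [ 0.52 -0.37 -3.08] own M [-0.051 -0.045 -0.031]
```

```bash
python3 -m crank '[[-0.8,-2,0,0,0],[-0.8,-2,-20,0,0],[-0.8,-2,-45,0,0],[-0.8,-2,-62,0,0],[-0.8,-2,-64,0,0]]'; python3 st.py;python3 -m crank '[[0,0,-7,0,0],[0,0,-14,0,0],[0,0,-20,0,0],[0,0,-22,0,0],[0,0,-22,0,0]]'; python3 st.py
```

```text
t: 27.5
position: [0.5017, 0.1482, 0.0679]
tcp_rot: [[-0.233, 0.972, 0.004], [0.972, 0.233, 0.011], [0.01, 0.007, -1.0]]
force: [-0.3, 0.4, -1.8]
opening: 0.317
t 27.5 own pos mm [-20.9  313.45  67.94] own F [-0.17  0.49 -1.76] own M [-0.006  0.087 -0.02 ]
t: 28.12
position: [0.5016, 0.1483, 0.0459]
tcp_rot: [[-0.233, 0.972, 0.004], [0.972, 0.233, 0.011], [0.01, 0.006, -1.0]]
force: [0.1, -0.2, -3.4]
opening: 0.313
t 28.12 own pos mm [-20.94 313.51  45.86] own F [ 0.02 -0.21 -3.44] own M [ 0.007 -0.056 -0.024]
```

```bash
python3 -m crank '[[0,0,-1,0,0],[0,0,-2,0,0],[0,0,-3,0,0],[0,0,-3.8,0,0],[0,0,-3.8,0,0]]'; python3 st.py
python3 - <<'E'
from h import *
for n in ('scene','top'):
    p=optics.read_camera(n)
    for th in ('go_shoulder','nogo_face'): print(n,th,[(np.round(d['at'],3).tolist(),round(d['confidence'],2)) for d in pinpoint(th,p)[:2]])
E
```

```text
t: 28.75
position: [0.5017, 0.1483, 0.0422]
tcp_rot: [[-0.233, 0.972, 0.004], [0.972, 0.233, 0.011], [0.01, 0.007, -1.0]]
force: [-0.3, 0.0, -2.0]
opening: 0.317
t 28.75 own pos mm [-20.89 313.55  42.17] own F [-0.26  0.06 -1.99] own M [-0.046  0.079  0.008]
scene go_shoulder [([0.494, 0.187, 0.047], 0.72)]
scene nogo_face [([0.516, 0.094, 0.047], 0.83)]
top go_shoulder [([0.504, 0.151, 0.048], 0.48)]
top nogo_face [([0.513, 0.094, 0.049], 0.7)]
```

```bash
python3 -m crank '[[0,0,-0.5,0,0],[0,0,-1,0,0],[0,0,-1,0,0],[0,0,-1,0,0],[0,0,-1,0,0]]'; python3 st.py; python3 -m crank '[[0,0,0,0,0.4],[0,0,0,0,0.6],[0,0,0,0,0.8],[0,0,0,0,1],[0,0,0,0,1]]'; python3 st.py
```

```text
t: 29.68
position: [0.5017, 0.1484, 0.0418]
tcp_rot: [[-0.234, 0.972, 0.005], [0.972, 0.233, 0.011], [0.01, 0.007, -1.0]]
force: [-3.5, -1.3, 9.1]
opening: 0.314
t 29.68 own pos mm [-20.88 313.62  41.84] own F [-3.72 -0.59  9.07] own M [-0.211  0.66  -0.007]
t: 30.3
position: [0.5017, 0.1484, 0.0418]
tcp_rot: [[-0.234, 0.972, 0.005], [0.972, 0.234, 0.011], [0.01, 0.007, -1.0]]
force: [-0.1, 0.1, -0.1]
opening: 1.0
t 30.3 own pos mm [-20.88 313.64  41.8 ] own F [-0.1   0.09 -0.07] own M [0.021 0.053 0.041]
```

```bash
python3 -m crank '[[0,0,15,0,1],[0,0,45,0,1],[0,0,90,0,1],[0,0,140,0,1],[-20,-40,180,0,1]]'; python3 -m crank '[[-20,-60,10,0,1],[-30,-120,20,0,1],[-30,-120,20,0,1],[-30,-120,20,0,1],[-30,-120,20,0,1]]'
python3 - <<'E'
from h import *
o=[]
for n,c in (('scene',(400,235)),('top',(232,290))):
    p=optics.read_camera(n); cv2.imwrite(f'pics/{n}9.png',p['color'])
    for th in ('gauge','go_shoulder','nogo_face','rest_seat'): print(n,th,[(np.round(d['at'],3).tolist(),round(d['confidence'],2)) for d in pinpoint(th,p)[:2]])
    o.append(cv2.resize(p['color'][c[1]-110:c[1]+110,c[0]-100:c[0]+100],None,fx=2,fy=2,interpolation=cv2.INTER_CUBIC))
    for th in ('mirror','spare_post','lens_tube','iris','spare_fork','goggles','hex_driver'):
        d=pinpoint(th,p)[:1]; print(th,[np.round(x['at'],3).tolist() for x in d])
cv2.imwrite('pics/end.png',np.hstack(o)); print(ctrl.get_state()['t'],ctrl.get_state()['force'])
E
```

```text
t: 30.92
position: [0.4824, 0.1111, 0.225]
tcp_rot: [[-0.238, 0.971, 0.008], [0.971, 0.238, 0.014], [0.012, 0.011, -1.0]]
force: [1.1, -2.0, 0.5]
opening: 0.998
t: 31.55
position: [0.4525, -0.0071, 0.2452]
tcp_rot: [[-0.241, 0.97, 0.008], [0.97, 0.241, 0.015], [0.013, 0.012, -1.0]]
force: [0.2, 0.3, -0.0]
opening: 1.0
scene gauge [([0.504, 0.15, 0.05], 0.96)]
scene go_shoulder [([0.49, 0.19, 0.047], 0.62)]
scene nogo_face [([0.517, 0.092, 0.048], 0.96)]
scene rest_seat [([0.497, 0.338, 0.051], 0.84), ([0.55, -0.014, 0.048], 0.76)]
mirror [[0.786, -0.022, 0.001]]
spare_post [[0.404, 0.007, -0.002]]
lens_tube [[0.38, 0.135, -0.006]]
iris [[0.382, -0.131, -0.001]]
spare_fork [[0.755, 0.267, 0.001]]
goggles [[0.757, -0.268, -0.004]]
hex_driver [[0.423, -0.349, -0.0]]
top gauge [([0.498, 0.151, 0.052], 0.82)]
top go_shoulder [([0.494, 0.186, 0.056], 0.81), ([0.76, -0.271, -0.0], 0.62)]
top nogo_face [([0.513, 0.096, 0.051], 0.64)]
top rest_seat [([0.502, 0.151, 0.047], 0.79), ([0.548, -0.015, 0.051], 0.69)]
mirror [[0.779, -0.019, 0.002]]
spare_post []
lens_tube [[0.758, -0.268, 0.001]]
iris [[0.378, -0.131, 0.003]]
spare_fork [[0.756, 0.268, 0.003]]
goggles [[0.758, -0.267, -0.002]]
hex_driver [[0.422, -0.351, 0.005]]
32.75 [ 0.19693134 -0.36613773  0.26688076]
```

View pics/end.png

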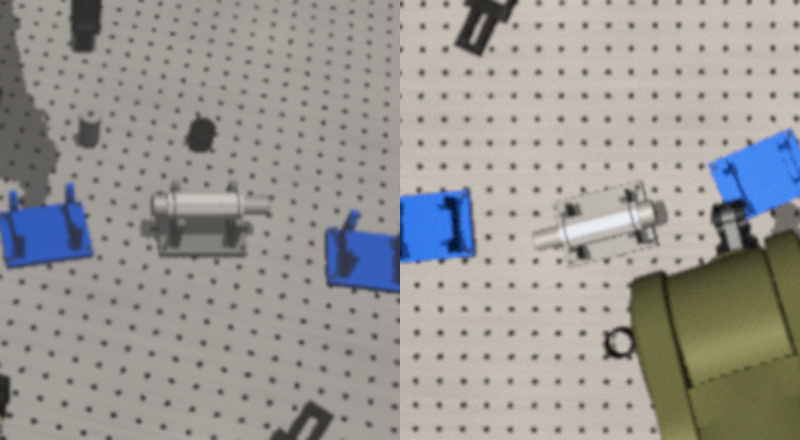

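The gauge lies in both notches of the grey rest, at (205,205) in the scene half and (605,225) in the top half. The arm is clear and the bystanders are where they were.

```bash
python3 -c "
from workcell import workorder; print(workorder.job_done())"
```

```text
the job is handed in; nothing more can be done
None
```

I ran both gauge checks, laid the gauge back in its grey rest, and handed the job in at about 33 s of the 72 s allowed. The hand-in reports no verdict.

- **GO end:** it entered from the mount's −y side. The first touch on the bore's edge read about 6 N. I moved about 1 mm to one side and slightly down, and it slid in almost freely. The shoulder bedded at about 5 N, with gauge y at −52.2 mm in the mount's frame against −52.5 expected. The bore axis is about 110 mm above the table.
- **NO-GO end:** it went in from the +y side. The first try landed on the block's face at about 5 N, and a short slide did not free it. I backed off 1–2 mm, shifted about 1 mm and it dropped into the counterbore. It stopped 2.8 mm past the face contact and was refused there, without moving, held at 5–9 N for about 2.5 s and at about 9.3 N for the last 1.2 s. I judged squareness from the arm's own readings and the depth, not from a picture.
- **Last checks:** the final picture shows the gauge in both notches, within about 4 mm of its starting position, with the gripper open and clear. The force reading is near zero.
- **Bystanders:** all seven were found within about 5 mm of where they started. From the top camera the network missed the spare post and put the lens tube where the goggles are. The scene camera had both in place, so I took those two as misreadings.

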